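# Tip the knee board down into the kneeler frame

## Robot

A 6-joint arm with a two-finger parallel gripper is mounted at the origin on the work surface. World frame = base frame: x ahead of the robot, y to its left, z up, the work surface at z = 0. Lengths are in m, angles in degrees, forces in N, time in s.
With the tool pointing down it reaches from about 0.25 to 0.725 m from the base axis. Payload 9.7 kg.
Tool frame: the origin (TCP) lies between the finger pads; the fingertips stand 22 mm ahead of it and the grasp point (between the pads) lies 3 mm ahead of it; z points along the fingers, y is the line along which they close (so a half turn about z gives the same grasp; the last joint's range is limited). The gripper opens to 85 mm and grips with 20 to 120 N. Pads are 22 mm wide; open, the fingers measure 114 mm over their backs; the gripper's body (76 mm by 85 mm) begins 54 mm behind the grasp point. The pads swing forward as they close: fully open they stand 13 mm farther back than shut.
Start: joints at [70.073, 4.979, 10.078, 95.1, 0, 90], TCP at [0.187, 0.517, 0.253] pointing down, gripper open.
Joint ranges: [-179.16, 179.16], [-48.56, 103.87], [-65.8, 70.77], [-126.05, 130.52], [-82.76, 87.17], [-180, 180]. Speed limits (degrees/s): [127.2, 127.2, 147.25, 180, 180, 180].

## Interface

Orientations are given as [roll, pitch, yaw] about the fixed x, y, z axes, in that order (R = Rz(yaw) Ry(pitch) Rx(roll)).
In Python, from workcell import bot, viewer, finder gives the robot as it stands.
- The arm moves only by the tool move_arm, never from a script. Its arguments are lists of equal length, an entry for each row: "offset": the shift along the tool's x, y, z in cm, a list of three; "twist": the turn, a rotation vector about the tool's x, y, z in rad, a list of three; "grip": the opening, from 0 (shut) to 1 (fully open). In form: {"offset": [[x, y, z], ...], "twist": [[ax, ay, az], ...], "grip": [grip, ...]}. A call has 1 to 5 rows; each row shifts and turns the commanded pose from where the row before left it, along the tool's axes as they then stand; what a row does not reach is not made up. A row lasts 1/10 s, in which the tool goes at most 50 mm and 8.59 degrees, less where a joint would pass 70% of its speed; a pose out of reach is approached as far as the arm can. A call is refused whole if a number of a shift passes 5 or a number of a turn 0.15, either way. A call with a gripper value outside its range is refused whole. The fingers move at their own pace and stop on an object; "force" is the grip in N (left out, the last holds). Time passes only in rows, so rows that do not move let the fingers close. It gives the time, the measured TCP pose, the force, the opening and the grip force at its end, in the units of the state.
- bot.get_obs(): the state, without advancing time (a new reading comes with each control period).
- viewer.camera(name): name is "scene" or "top" or "wrist"; returns a dict with "color" (420x560x3 uint8, red, green, blue), "depth" (420x560 float32, m along the optical axis (not along the pixel's ray), 0 where there is no reading), "vfov" (degrees; the focal length in pixels is half the picture's height over the tangent of half this angle, whatever the lens; pixels are square), "cx", "cy" (the principal point, pixels), "k1" (the pictures are not rectified: a ray, as slopes to the right and down, at radius r is drawn at 1 + k1 r^2 times it, then the intrinsics apply), "position" and "attitude" of the camera in the world; the wrist camera has in their place "tool_from_camera" (4x4, takes a point from camera to tool coordinates, whose origin is the TCP and whose axes are the flange's). Camera axes: x right, y down, z forward; pixel columns grow to the right and rows downward; lengths in m; the calibration is good to about 2 mm. A picture is of the moment at which its call begins: read the wrist's pose just before it.
- bot.job_done(): hands the job in; it is judged then, once.
Trained networks look in a picture, given as the dict that the camera call returned (one of the last four; its "shot" number tells which), for a name from the list of things; names that differ only in an ending like _2 or _b are one class to them, and where a whole thing is asked for, a point or a joint stands for the part that bears it (a point fixed in the world has none). Each returns a list of dicts, best first, with "p" (0 to 1); they miss things now and then, are a little off and sometimes report something else, mostly with a low value. They report only what shows in the picture. A call takes as long as a camera call. They do not tell look-alikes from the thing itself.
- finder.boxes_of(picture, thing): "position" ([column, row] in pixels, amid what is visible of it).
- finder.pinpoint(picture, thing): "position" ([column, row] in pixels: a listed point, or the origin of a listed thing).
The state is a dict: "time": time; "q": joint angles; "qd": joint speeds; "joint_efforts": joint torques, N m; "ee_pos": TCP position; "tcp_rot": TCP orientation; "wrist_force": force on the tool from outside, world axes, zero at the start; "torque": the same for the moment, N m; "opening": finger opening in m; "grasp_force": force on a finger pad.
Only numpy, scipy, OpenCV 4.12 (cv2) and the standard library are available. Lean on these libraries where they do the work, as an engineer would, in place of code of your own. Each camera call takes 0.05 s, during which the arm holds its last target. There are 200 camera calls.

## Task

The kneeler's grey knee board stands on edge in the open mouth of the yellow kneeler frame that lies on the shelf. Push it near its top so that it topples away from the mouth and lands flat between the two side rails, without shoving it along while it stands; then push the lying board along the shelf until its leading edge is fully home and square against the frame's end rail. Only push: do not grip or lift the board at any time, leave everything else on the shelf where it stands, and finish clear of everything.

Things in the scene. Friction and masses are not known exactly. Their poses are not given: they have to be found in the camera images.
- frame: yellow plastic kneeler frame, fixed: a U of three rails 24 mm wide, 20 mm high, no floor. Outside 290 mm along its x, 320 mm along y, plus small sockets to 175 mm off the centre line. Side rails along x, centred at y = +148 (left-hand) and -148 mm (right-hand), 272 mm apart inside; end rail at the +x end, open mouth at -x. Origin: centre of the outside rectangle, on the shelf; z up
- frame_stop (a point): middle of the inner face of the frame's end rail, on the shelf surface, 121 mm along +x from the frame's origin; axes as the frame's
- board: loose hard grey plastic knee board, 34 mm thick (its x), 220 mm wide (y), 190 mm tall as it stands (z), 0.3 to 0.65 kg, ribbed dark knee patches on its -x face. At the start it stands upright between the side rails in the mouth, +x face towards the end rail within 4 degrees. Leant about 10 degrees it is past balance. Origin: centre of its underside as it stands, later of the end that faces the mouth
- board_top (a point): centre of the board's top end as it stands, 190 mm along the board's z from its origin; once tipped it is the centre of the leading end, 17 mm above the shelf, and lies some 30 to 75 mm short of the end rail
- board_foot (a point): middle of the board's bottom edge on its +x face, 17 mm along the board's x from its origin: the edge it tips over, which stays down on the shelf throughout; tipped, the board lies with this face down, knee patches up
- pots: stack of four nested black plastic nursery pots, rim diameter 124 mm, 170 mm tall in all, loose; bystander, stands a little outside the right-hand rail. Origin: centre of its underside
- dish: low white ceramic seedling dish, diameter 110 mm, 30 mm high, loose; bystander, on the right-hand side in front of the mouth. Origin: centre of its underside
- dibber: aluminium dibber with a 100 mm cross handle and a 190 mm pointed shaft along its x, 24 mm high as it lies flat, loose; bystander to the robot's right. Origin: centre of its underside
- bucket: small steel bucket with a swinging handle that hangs down on one side, rim diameter 178 mm, 150 mm tall, loose; bystander to the robot's left. Origin: centre of its underside
- carton: plain cardboard carton 55 x 85 mm and 150 mm tall, standing upright, loose; bystander, beyond the end rail of the frame. Origin: centre of its underside
- clay_pot: terracotta pot, rim diameter 84 mm, 75 mm tall, loose; bystander, outside the right-hand rail. Origin: centre of its underside
- bottle: green plastic bottle, diameter 64 mm, 170 mm tall, loose; bystander to the robot's right. Origin: centre of its underside
Things that resemble listed ones, but are neither listed nor needed, are in the scene too. What is meant by the board is not purple, and is the larger of those in its own colour.

How it is judged (in metres and radians):
On the way:
1. the board has toppled into the frame and lies flat on the shelf between the side rails, its top end towards the end rail (angle between board's own z axis and vertical between 1.5 and 1.64 rad and height (world z) of board_top below 0.03 m and height (world z) of board below 0.045 m and x of board_top in the frame of frame above 0 m and y of board_top in the frame of frame between -0.035 and 0.035 m and y of board in the frame of frame between -0.035 and 0.035 m), for 0.2 s.
At the end, for the whole second after the job is handed in: the board lies flat (within 4 degrees) between the side rails, the middle of its leading end within 7 mm of the end rail and square to it within 4 degrees, at rest; nothing else has moved (all of step 1 and x of board_top in the frame of frame above 0.114 m and angle between the z axis of board and the x axis of frame, either way round below 0.07 rad and linear speed of board below 0.02 m/s and angular speed of board below 0.1 rad/s); the robot touches nothing.
It fails at once if the board is shoved along by more than 25 mm while it still stands upright (distance of board_foot from where it was at the start of the episode above 0.025 m and angle between board's own z axis and vertical below 0.12 rad).
It fails at once if the board is lifted or carried: its foot edge rises more than 25 mm off the shelf (height (world z) of board_foot above 0.025 m).
It fails at once if another thing on the shelf is moved by more than 15 mm (distance of any of pots, dish, dibber, bucket, carton, clay_pot, bottle from where it was at the start of the episode above 0.015 m).
It fails at once if another thing on the shelf is tipped (angle between any of pots, dish, dibber, bucket, carton, clay_pot, bottle's own z axis and vertical above 0.3 rad).
It also fails if it takes over 48 s, if anything falls off the work surface, if the arm or the gripper's body presses on something with over 40 N, if the wrist force passes 120 N, or if a joint passes its speed limit or range.

## Working session

There is one attempt and no reset: what is moved stays moved. The work goes in short steps, Python scripts to look and compute and a tool call to move; the robot and the scene stay as the last step left them, time stands still between calls to the robot, and variables do not carry over. Pictures are saved under pics/ and viewed, at most 10 in all, crops included, and the job is handed in when it is done.

Besides the shell and the picture viewer there is one more tool, called after "Call:" as name(argument=value, ...) on one line, values as JSON. move_arm: Moves the arm, as the interface text tells. Its arguments: {"type":"object","properties":{"offset":{"type":"array","items":{"type":"array","items":{"type":"number"}}},"twist":{"type":"array","items":{"type":"array","items":{"type":"number"}}},"grip":{"type":"array","items":{"type":"number"}},"force":{"type":"number"}},"required":["offset","twist","grip"]}

```bash
mkdir -p pics
cat > h.py <<'E'
import numpy as np, cv2
from scipy.spatial.transform import Rotation as R
from workcell import bot, viewer, finder
def att(a):
    a=np.array(a,float)
    if a.shape==(3,3): return a
    return R.from_euler('xyz',a,degrees=True).as_matrix() if a.size==3 else None
def rays(c,uv):
    H=c['color'].shape[0]; f=H/2/np.tan(np.radians(c['vfov'])/2)
    K=np.array([[f,0,c['cx']],[0,f,c['cy']],[0,0,1]])
    d=np.array([c['k1'],0,0,0,0.])
    p=cv2.undistortPoints(np.array(uv,float).reshape(-1,1,2),K,d).reshape(-1,2)
    return np.c_[p,np.ones(len(p))]
def proj(c,P):
    H=c['color'].shape[0]; f=H/2/np.tan(np.radians(c['vfov'])/2)
    q=(np.array(P)-c['position'])@att(c['attitude']); s=q[:,:2]/q[:,2:]
    s=s*(1+c['k1']*(s**2).sum(1,keepdims=True)); return s*f+[c['cx'],c['cy']]
def on_z(c,uv,z):
    d=rays(c,uv)@att(c['attitude']).T; p=np.array(c['position'])
    return p+d*((z-p[2])/d[:,2:])
def at_depth(c,uv):
    u=np.round(np.array(uv)).astype(int).reshape(-1,2); z=c['depth'][u[:,1],u[:,0]]
    return np.array(c['position'])+(rays(c,uv)*z[:,None])@att(c['attitude']).T
E
python3 - <<'E'
from h import *
np.set_printoptions(precision=3,suppress=True)
for n in ['scene','top']:
    c=viewer.camera(n); cv2.imwrite(f'pics/{n}1.png',c['color'][...,::-1])
    print(n,c['position'],c['attitude'],c['vfov'],c['k1'],c['cx'],c['cy'])
    for t in ['frame','frame_stop','board','board_top','board_foot','pots','dish','dibber','bucket','carton','clay_pot','bottle']:
        r=finder.pinpoint(c,t)
        for e in r[:3]:
            z={'board_top':.19}.get(t,0)
            print(t,round(e['p'],2),np.round(e['position']),on_z(c,e['position'],z)[0])
E
```

```text
scene [ 1.082 -1.236  1.486] [-135.716    1.084   22.986] 44.14990886841062 -0.18599227151618244 281.05842901861206 208.71085167612407
frame_stop 0.72 [301. 217.] [0.581 0.074 0.   ]
frame_stop 0.4 [301. 283.] [ 0.7   -0.224  0.   ]
board 0.98 [195. 293.] [ 0.372 -0.405  0.   ]
board 0.97 [261. 155.] [0.277 0.361 0.   ]
board 0.96 [246. 252.] [ 0.456 -0.17   0.   ]
board_top 0.82 [242. 214.] [ 0.448 -0.157  0.19 ]
board_top 0.75 [189. 270.] [ 0.4   -0.442  0.19 ]
board_top 0.7 [259. 124.] [0.287 0.339 0.19 ]
board_foot 0.79 [201. 296.] [ 0.396 -0.409  0.   ]
board_foot 0.68 [251. 249.] [ 0.469 -0.149  0.   ]
board_foot 0.63 [258. 155.] [ 0.266  0.356 -0.   ]
pots 0.57 [334. 261.] [ 0.774 -0.086  0.   ]
dish 0.98 [257. 289.] [ 0.565 -0.306  0.   ]
dibber 0.61 [234. 325.] [ 0.556 -0.468  0.   ]
bucket 0.9 [332. 149.] [0.555 0.518 0.   ]
bucket 0.74 [251. 248.] [ 0.467 -0.146  0.   ]
carton 0.61 [324. 204.] [0.639 0.175 0.   ]
clay_pot 0.88 [300. 286.] [ 0.699 -0.238  0.   ]
bottle 0.72 [207. 350.] [ 0.518 -0.587  0.   ]
top [ 0.275 -0.026  1.992] [-171.515   -0.315  -90.386] 43.2262598
[... 160 characters left out ...]
board 0.85 [303. 240.] [ 0.459 -0.159  0.   ]
board 0.85 [168. 287.] [0.283 0.35  0.   ]
board_top 0.79 [156. 283.] [0.298 0.357 0.19 ]
board_top 0.61 [308. 232.] [ 0.469 -0.163  0.19 ]
board_foot 0.71 [366. 260.] [ 0.38  -0.395  0.   ]
board_foot 0.66 [300. 238.] [ 0.466 -0.146  0.   ]
pots 0.64 [282. 156.] [ 0.783 -0.082  0.   ]
dish 0.8 [346. 212.] [ 0.565 -0.326  0.   ]
dibber 0.58 [387. 213.] [ 0.559 -0.481  0.   ]
dibber 0.26 [300. 239.] [ 0.462 -0.146  0.   ]
bucket 0.96 [119. 214.] [0.561 0.545 0.   ]
carton 0.81 [217. 192.] [0.644 0.167 0.   ]
clay_pot 0.85 [315. 181.] [ 0.686 -0.208 -0.   ]
clay_pot 0.74 [120. 213.] [0.564 0.54  0.   ]
bottle 0.56 [416. 225.] [ 0.512 -0.592  0.   ]
```

View pics/scene1.png

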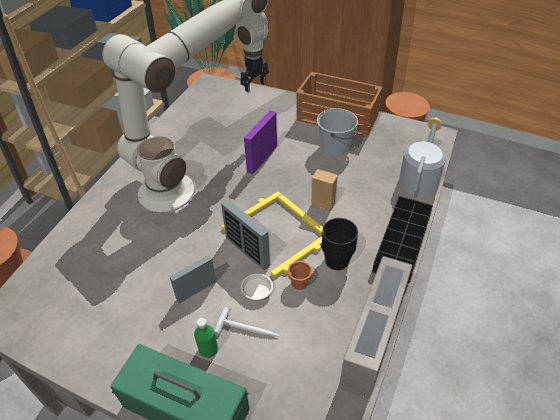

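View pics/top1.png

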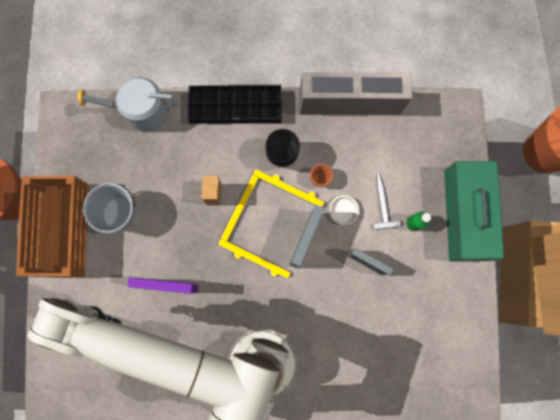

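The board is the grey ribbed one, at scene (245,232) and top (308,235). Two things could be taken for it: the purple board at scene (262,140) / top (162,286), and the smaller plain grey panel at scene (193,279) / top (370,262). Next I measure the frame and board, with a close crop to check the choice.

Run:
```python
from h import *
from scipy.optimize import least_squares
from scipy.spatial import cKDTree
np.set_printoptions(precision=4,suppress=True)
P=[];B=[]
for n in ['scene','top']:
    c=viewer.camera(n); im=c['color']
    hsv=cv2.cvtColor(im,cv2.COLOR_RGB2HSV)
    m=cv2.inRange(hsv,(22,150,120),(35,255,255)); v,u=np.nonzero(m)
    p=on_z(c,np.c_[u,v],.018); p=p[(abs(p[:,0]-.55)<.25)&(abs(p[:,1]+.02)<.3)]
    print(n,len(p)); 
    if n=='top': P.append(p)
    v,u=np.mgrid[0:420,0:560]; uv=np.c_[u.ravel(),v.ravel()]
    q=at_depth(c,uv); k=(abs(q[:,0]-.46)<.13)&(abs(q[:,1]+.155)<.15)&(q[:,2]>.06)
    b=q[k]; B.append(b); t=b[b[:,2]>b[:,2].max()-.02]
    print('zmax',b[:,2].max(), 'n',len(b),len(t))
    top=b[(b[:,2]>.175)][:,:2]
    if n=='top': (cx,s,a)=cv2.minAreaRect(top.astype(np.float32)); print('top rect',cx,s,a)
    if n=='scene': cv2.imwrite('pics/crop1.png',cv2.resize(im[190:300,160:330][...,::-1],None,fx=4,fy=4))
p=np.vstack(P)[:,:2]
def sd(q,cx,cy,hx,hy):
    d=abs(q-[cx,cy])-[hx,hy]; return np.linalg.norm(np.maximum(d,0),axis=1)
def res(x):
    q=(p-x[:2])@np.array([[np.cos(x[2]),-np.sin(x[2])],[np.sin(x[2]),np.cos(x[2])]])
    return np.minimum.reduce([sd(q,0,.148,.145,.012),sd(q,0,-.148,.145,.012),sd(q,.133,0,.012,.16)])
best=min((least_squares(res,[.53,-.05,y],loss='soft_l1',f_scale=.003) for y in (.9,1.1,1.3)),key=lambda r:r.cost)
x=best.x; print('frame',x[:2],np.degrees(x[2]),best.cost,np.abs(best.fun).mean())
# 1-sided: hull extents too
q=(p-x[:2])@np.array([[np.cos(x[2]),-np.sin(x[2])],[np.sin(x[2]),np.cos(x[2])]])
print('ext',np.percentile(q,[.5,99.5],axis=0))
F=lambda b:(b[:,:2]-x[:2])@np.array([[np.cos(x[2]),-np.sin(x[2])],[np.sin(x[2]),np.cos(x[2])]])
for b in B:
    f=F(b); print(np.percentile(f,[1,50,99],axis=0)); t=b[:,2]>.18; print('top',np.percentile(f[t],[2,50,98],axis=0) if t.any() else '')
s=bot.get_obs(); print(s['ee_pos'],s['tcp_rot'],s['opening'],s['time'])
```

```text
scene 556
zmax 0.19744603137756456 n 1501 537
top 1618
zmax 0.20637846369176605 n 697 511
top rect (0.4590388238430023, -0.16339445114135742) (0.034734174609184265, 0.22207264602184296) 66.22052001953125
frame [ 0.523  -0.0389] 63.72427149181727 0.0011486396939402758 0.0003936520657033306
ext [[-0.1413 -0.1702]
 [ 0.1456  0.1701]]
[[-0.1626 -0.1108]
 [-0.1528 -0.0183]
 [-0.1201  0.1084]]
top [[-0.1603 -0.108 ]
 [-0.1415 -0.0056]
 [-0.1214  0.1063]]
[[-0.1595 -0.1033]
 [-0.139   0.0081]
 [-0.1193  0.1129]]
top [[-0.1581 -0.1013]
 [-0.1399  0.0049]
 [-0.1217  0.1092]]
[0.1874 0.5171 0.2533] [179.9985  -0.0006 160.0735] 0.0852843036565532 1.4
```

View pics/crop1.png

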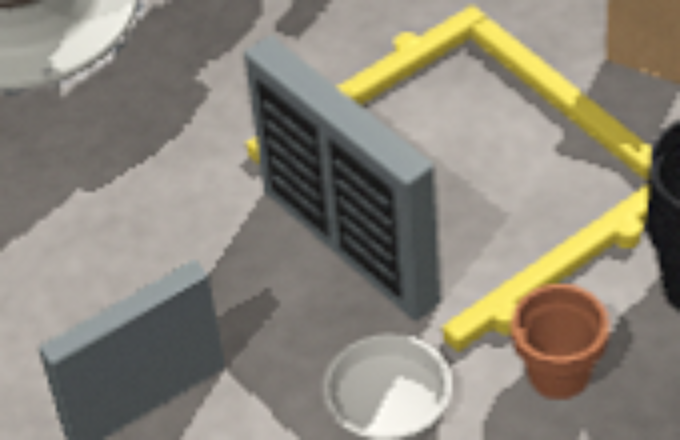

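Crop: the larger grey slab, with the dark ribbed patches on its mouth side, stands in the yellow U at crop (345,170). The plain smaller panel at (135,350) is the look-alike. The sizes I measured match the description: 35 x 222 mm top, 190 mm high, frame yaw 63.7°. I'll arc round to behind the board.

Call:
move_arm(offset=[[-4.4,-0.5,-1.6],[-4.4,-0.5,-1.6],[-4.4,-0.5,-1.6],[-4.4,-0.5,-1.6],[-4.4,-0.5,-1.6]], twist=[[0,0,0.085],[0,0,0.085],[0,0,0.085],[0,0,0.085],[0,0,0.085]], grip=[1,1,1,1,1])

```text
time: 1.9
ee_pos: [0.3662, 0.3862, 0.3337]
tcp_rot: [-180.0, 0.0, 135.5]
wrist_force: [1.3, 0.5, -0.8]
opening: 0.0855
grasp_force: 0.0
```

Call:
move_arm(offset=[[-4.6,-0.5,0],[-4.6,-0.5,0],[-4.6,-0.5,0],[-4.6,-0.5,0],[-4.6,-0.5,0]], twist=[[0,0,0.09],[0,0,0.09],[0,0,0.09],[0,0,0.09],[0,0,0.09]], grip=[1,1,1,1,1])

```text
time: 2.4
ee_pos: [0.4777, 0.1854, 0.3331]
tcp_rot: [-180.0, 0.0, 109.7]
wrist_force: [0.6, 0.5, -0.2]
opening: 0.0857
grasp_force: 0.0
```

Call:
move_arm(offset=[[-4.6,-0.5,0],[-4.6,-0.5,0],[-4.6,-0.5,0],[-4.6,-0.5,0],[-4.6,-0.5,0]], twist=[[0,0,0.09],[0,0,0.09],[0,0,0.09],[0,0,0.09],[0,0,0.09]], grip=[1,1,1,1,1])

```text
time: 2.9
ee_pos: [0.4905, -0.0439, 0.3331]
tcp_rot: [-180.0, 0.0, 83.9]
wrist_force: [1.2, -0.2, -0.2]
opening: 0.0852
grasp_force: 0.0
```

Call:
move_arm(offset=[[-4.9,-0.5,0],[-4.9,-0.5,0],[-4.9,-0.5,0],[-4.9,-0.5,0],[0,0,0]], twist=[[0,0,0.083],[0,0,0.083],[0,0,0.083],[0,0,0.083],[0,0,0]], grip=[1,1,1,1,1])

```text
time: 3.4
ee_pos: [0.425, -0.232, 0.3333]
tcp_rot: [-180.0, 0.1, 64.6]
wrist_force: [-0.7, 0.5, -0.8]
opening: 0.0854
grasp_force: 0.0
```

Call:
move_arm(offset=[[0,0,4],[0,0,4],[0,0,4],[0,0,4],[0,0,0]], twist=[[0,0,0],[0,0,0],[0,0,0],[0,0,0],[0,0,0]], grip=[1,1,1,1,1])

```text
time: 3.9
ee_pos: [0.4252, -0.2262, 0.1682]
tcp_rot: [-179.5, -0.0, 65.2]
wrist_force: [-0.4, 0.0, -0.6]
opening: 0.0853
grasp_force: 0.0
```

Call:
move_arm(offset=[[2,0,0],[1,0,0],[0,0,0]], twist=[[0,0,0],[0,0,0],[0,0,0]], grip=[1,1,1])

```text
time: 4.2
ee_pos: [0.4411, -0.1998, 0.1753]
tcp_rot: [179.9, -0.0, 65.2]
wrist_force: [-0.1, -0.0, 0.4]
opening: 0.0855
grasp_force: 0.0
```

Run:
```python
from h import *
c=viewer.camera('scene'); cv2.imwrite('pics/s2.png',cv2.resize(c['color'][150:310,150:350][...,::-1],None,fx=4,fy=4,interpolation=2)[:600])
```

```text
(no output)
```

View pics/s2.png

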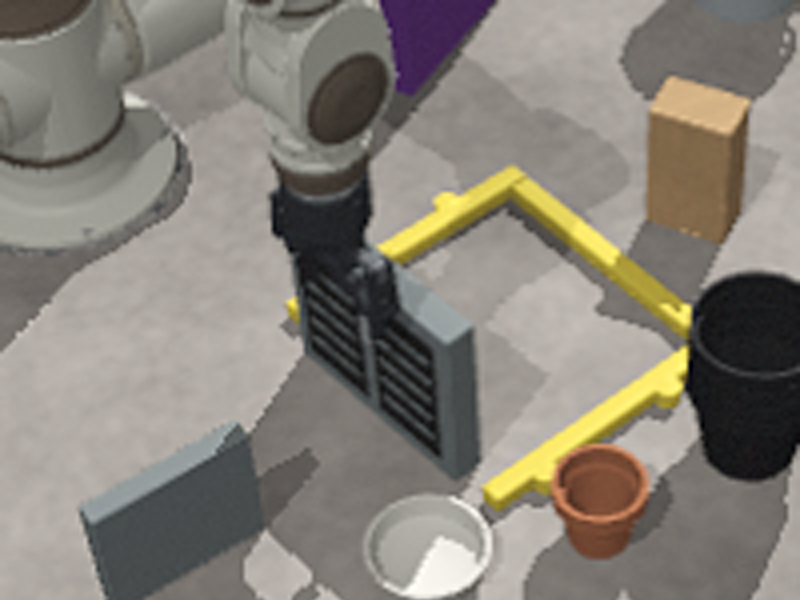

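The open fingers are just behind the upper back face, near crop (375,285), and nothing has been touched. Now a slow push.

Call:
move_arm(offset=[[0.6,0,0],[0.6,0,0],[0.6,0,0],[0.6,0,0],[0.6,0,0]], twist=[[0,0,0],[0,0,0],[0,0,0],[0,0,0],[0,0,0]], grip=[1,1,1,1,1])

```text
time: 4.75
ee_pos: [0.4528, -0.1728, 0.1733]
tcp_rot: [-180.0, 0.0, 65.1]
wrist_force: [0.3, 0.2, -0.0]
opening: 0.0855
grasp_force: 0.2
```

```bash
cat > m.py <<'E'
from h import *
np.set_printoptions(precision=4,suppress=True)
import sys
c=viewer.camera('top'); v,u=np.mgrid[0:420,0:560]; uv=np.c_[u.ravel(),v.ravel()]
q=at_depth(c,uv); col=c['color'].reshape(-1,3).astype(int)
a=np.radians(63.72); M=np.array([[np.cos(a),-np.sin(a)],[np.sin(a),np.cos(a)]])
f=np.c_[(q[:,:2]-[.523,-.0389])@M,q[:,2]]
s=bot.get_obs(); print('tcp frame',(s['ee_pos'][:2]-np.array([.523,-.0389]))@M,s['ee_pos'][2],'yaw',s['tcp_rot'][2]-63.72,s['wrist_force'],s['time'])
k=(f[:,0]>-.2)&(f[:,0]<.119)&(abs(f[:,1])<.134)&(f[:,2]>float(sys.argv[1]))&(f[:,2]<float(sys.argv[2]))
g=f[k]; print(len(g),np.percentile(g,[1,50,99],axis=0)); r=cv2.minAreaRect(g[:,:2].astype(np.float32)); print(r)
cv2.imwrite(sys.argv[3],cv2.resize(c['color'][140:310,180:400][...,::-1],None,fx=3.5,fy=3.5,interpolation=2))
E
python3 m.py .1 .215 pics/t3.png
```

```text
tcp frame [-0.1505  0.0037] 0.17323971668367089 yaw 1.4376801185727288 [ 0.637  -0.0775 -0.0442] 4.8
55 [[-0.1152  0.0029  0.1748]
 [-0.1099  0.0678  0.1905]
 [-0.105   0.1123  0.1986]]
((-0.1111549586057663, 0.057349395006895065), (0.008398559875786304, 0.1120045855641365), 2.697794198989868)
```

Call:
move_arm(offset=[[0.7,0,0],[0.7,0,0],[0.7,0,0],[0.7,0,0],[0.7,0,0]], twist=[[0,0,0],[0,0,0],[0,0,0],[0,0,0],[0,0,0]], grip=[1,1,1,1,1])

```text
time: 5.3
ee_pos: [0.4676, -0.1409, 0.1733]
tcp_rot: [-180.0, -0.0, 65.1]
wrist_force: [0.1, -0.4, 0.3]
opening: 0.0856
grasp_force: 0.0
```

Call:
move_arm(offset=[[0,0,0],[0,0,0],[0,0,0],[0,0,0],[0,0,0]], twist=[[0,0,0],[0,0,0],[0,0,0],[0,0,0],[0,0,0]], grip=[1,1,1,1,1])

```text
time: 5.8
ee_pos: [0.4673, -0.1417, 0.1733]
tcp_rot: [180.0, 0.0, 65.1]
wrist_force: [-0.4, -0.0, 0.3]
opening: 0.0858
grasp_force: 0.0
```

```bash
python3 m.py .023 .06 pics/t4.png
```

```text
tcp frame [-0.1168  0.0044] 0.1733269586739469 yaw 1.3963305371804893 [-0.7046  0.5183 -0.1464] 5.85
2083 [[-0.0763 -0.0973  0.0241]
 [ 0.0032  0.0199  0.0351]
 [ 0.07    0.1172  0.0471]]
((-0.00328885018825531, 0.009214453399181366), (0.14783547818660736, 0.22054804861545563), 2.7950525283813477)
```

View pics/t4.png

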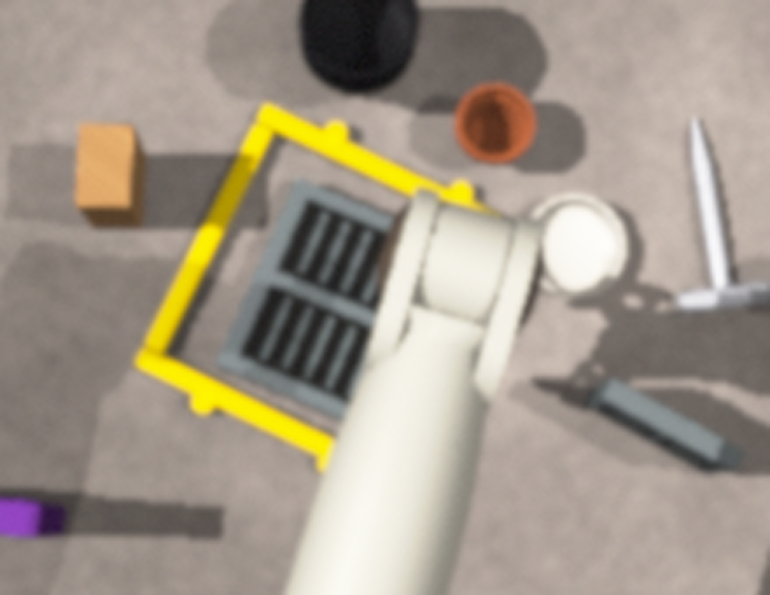

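It toppled: the leading end is now about 51 mm short of the end rail (top edge near crop (265,270)), slightly rotated and between the rails. I'll back off, lower, and push the trailing end with both open fingers.

Call:
move_arm(offset=[[-2.5,0,0],[-2.2,-0.4,0],[0,0,4],[0,0,4],[0,0,3]], twist=[[0,0,0.025],[0,0,0],[0,0,0],[0,0,0],[0,0,0]], grip=[1,1,1,1,1])

```text
time: 6.35
ee_pos: [0.4427, -0.1822, 0.0612]
tcp_rot: [-179.9, 0.0, 63.7]
wrist_force: [-0.3, -0.2, -1.4]
opening: 0.0857
grasp_force: 0.0
```

Call:
move_arm(offset=[[0,0,2],[0,0,1.3],[0,0,0],[0,0,0]], twist=[[0,0,0],[0,0,0],[0,0,0],[0,0,0]], grip=[1,1,1,1])

```text
time: 6.75
ee_pos: [0.4439, -0.1823, 0.0311]
tcp_rot: [180.0, -0.0, 63.7]
wrist_force: [-0.1, -0.1, 0.1]
opening: 0.0854
grasp_force: 0.0
```

```bash
python3 m.py .023 .06 pics/t5.png
```

```text
tcp frame [-0.1636  0.0071] 0.031527542406975556 yaw -0.02103098387713942 [ 0.2297 -0.1516 -0.2583] 6.8
2897 [[-0.1189 -0.1009  0.0245]
 [-0.0231  0.0115  0.0352]
 [ 0.069   0.1166  0.0481]]
((-0.06649941205978394, -0.007080063223838806), (0.27632781863212585, 0.24626174569129944), 2.723386764526367)
```

Call:
move_arm(offset=[[1.5,0,0],[1.0,0,0],[1.0,0,0],[1.0,0,0],[1.0,0,0]], twist=[[0,0,0],[0,0,0],[0,0,0],[0,0,0],[0,0,0]], grip=[1,1,1,1,1])

```text
time: 7.3
ee_pos: [0.4681, -0.1331, 0.0312]
tcp_rot: [179.9, 0.1, 63.7]
wrist_force: [-3.8, -6.0, 4.5]
opening: 0.0849
grasp_force: 3.7
```

Call:
move_arm(offset=[[0.8,0,0],[0.6,0,0],[0.4,0,0],[0,0,0]], twist=[[0,0,0],[0,0,0],[0,0,0],[0,0,0]], grip=[1,1,1,1])

```text
time: 7.7
ee_pos: [0.4764, -0.1166, 0.031]
tcp_rot: [179.9, 0.0, 63.7]
wrist_force: [-0.1, -2.0, 1.8]
opening: 0.0857
grasp_force: 1.1
```

```bash
python3 m.py .023 .06 pics/t6.png
```

```text
tcp frame [-0.0903  0.0074] 0.030864418053203023 yaw 0.004094503836732599 [ 0.5951 -1.4763  0.576 ] 7.75
2185 [[-0.0499 -0.1045  0.0245]
 [ 0.0382  0.0177  0.0353]
 [ 0.1077  0.1123  0.0472]]
((-0.044859617948532104, -0.00904381275177002), (0.24656745791435242, 0.30820217728614807), 89.9404296875)
```

View pics/t6.png

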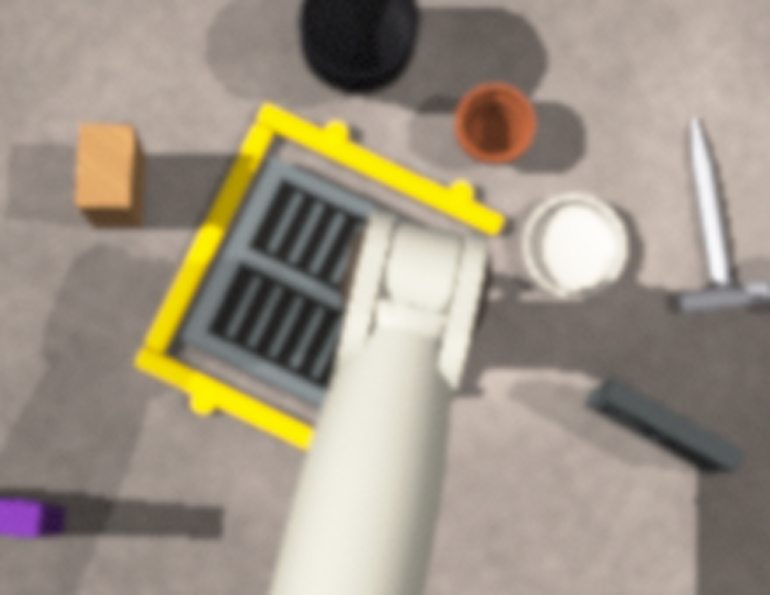

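The board is square and about 10 mm short, with a thin gap visible along crop (235,240). I'll creep forward and watch the force.

Call:
move_arm(offset=[[0.3,0,0],[0.2,0,0],[0.2,0,0],[0,0,0]], twist=[[0,0,0],[0,0,0],[0,0,0],[0,0,0]], grip=[1,1,1,1])

```text
time: 8.15
ee_pos: [0.4791, -0.1109, 0.0308]
tcp_rot: [179.9, 0.1, 63.7]
wrist_force: [-2.7, -4.7, 4.3]
opening: 0.0853
grasp_force: 2.8
```

Call:
move_arm(offset=[[0.2,0,0],[0.1,0,0],[0,0,0]], twist=[[0,0,0],[0,0,0],[0,0,0]], grip=[1,1,1])

```text
time: 8.45
ee_pos: [0.4803, -0.1083, 0.0308]
tcp_rot: [179.9, 0.1, 63.7]
wrist_force: [-2.4, -5.3, 5.5]
opening: 0.0855
grasp_force: 3.2
```

Call:
move_arm(offset=[[0.1,0,0],[0.1,0,0],[0,0,0]], twist=[[0,0,0],[0,0,0],[0,0,0]], grip=[1,1,1])

```text
time: 8.75
ee_pos: [0.4812, -0.1066, 0.0308]
tcp_rot: [179.9, 0.1, 63.7]
wrist_force: [-3.3, -5.7, 4.5]
opening: 0.0856
grasp_force: 3.5
```

Call:
move_arm(offset=[[0.1,0,0],[0.1,0,0],[0,0,0]], twist=[[0,0,0],[0,0,0],[0,0,0]], grip=[1,1,1])

```text
time: 9.05
ee_pos: [0.4813, -0.1065, 0.0308]
tcp_rot: [179.9, 0.3, 63.6]
wrist_force: [-8.4, -17.8, 6.4]
opening: 0.0854
grasp_force: 9.6
```

The force jumped to 20 N and motion stopped, so the board is home. I'll retreat and lift.

Call:
move_arm(offset=[[-1.5,0,0],[-3,0,0],[-1,0,-2],[0,0,-4.5],[0,0,-4.5]], twist=[[0,0,0],[0,0,0],[0,0,0],[0,0,0],[0,0,0]], grip=[1,1,1,1,1])

```text
time: 9.55
ee_pos: [0.4566, -0.1536, 0.1409]
tcp_rot: [-179.9, -0.0, 63.7]
wrist_force: [1.5, -0.3, 0.2]
opening: 0.0854
grasp_force: 0.0
```

Call:
move_arm(offset=[[-3,0,-4],[-3,0,-4],[0,0,-4.5],[0,0,0],[0,0,0]], twist=[[0,0,0],[0,0,0],[0,0,0],[0,0,0],[0,0,0]], grip=[1,1,1,1,1])

```text
time: 10.05
ee_pos: [0.4313, -0.2076, 0.2661]
tcp_rot: [179.9, -0.0, 63.7]
wrist_force: [0.2, 0.2, -1.0]
opening: 0.0854
grasp_force: 0.0
```

```bash
python3 m.py .026 .06 pics/t7.png
```

```text
tcp frame [-0.1917  0.0079] 0.26484128621260705 yaw -0.019776707828292217 [ 0.6872  0.7455 -0.8225] 10.1
2845 [[-0.0677 -0.1043  0.0264]
 [ 0.0246  0.0051  0.0352]
 [ 0.1173  0.1118  0.0476]]
((0.024661101400852203, 0.003412283957004547), (0.2211437076330185, 0.18860048055648804), 89.9514389038086)
```

View pics/t7.png

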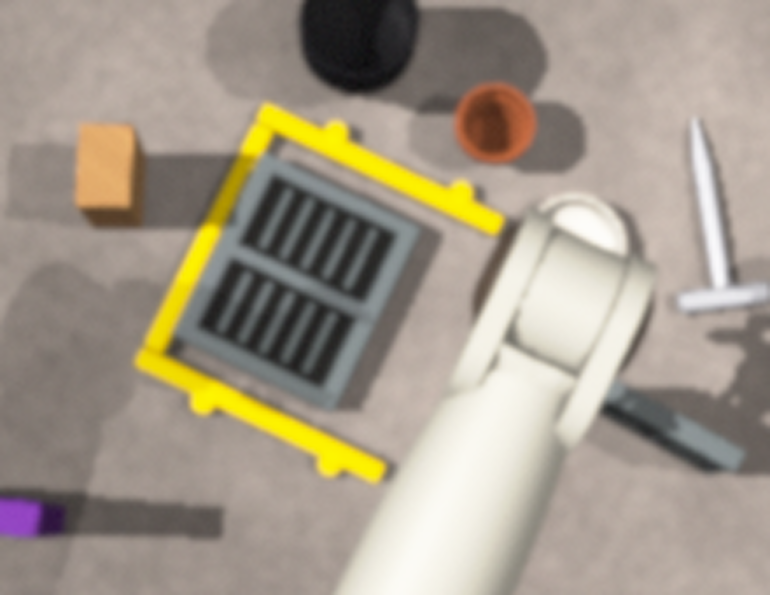

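The board lies flush and square against the end rail (contact line from crop (270,155) to (175,335)). Everything else is where it was, and the arm is clear.

```bash
python3 -c "
from workcell import bot
print(bot.job_done())"
```

```text
the job is handed in; nothing more can be done
None
```

The board was toppled flat between the side rails and pushed home, square against the end rail. The other things looked undisturbed in the last picture, the arm ended clear, and the job was handed in at about 10 s; no verdict was shown.

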